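# Set the length stop and free its thumbscrew a quarter turn

## Robot

A 6-joint arm with a two-finger parallel gripper is mounted at the origin on a cart in front of the work surface, level with it; the furniture and walls round the work are solid. World frame = base frame: x ahead of the robot, y to its left, z up, the work surface at z = 0. Lengths are in m, angles in rad, forces in N, time in s.
With the tool pointing down it reaches from about 0.225 to 0.875 m from the base axis. Payload 3.4 kg.
Tool frame: the origin (TCP) lies between the finger pads; the fingertips stand 19 mm ahead of it and the grasp point (between the pads) is the TCP (manip.tip_reach is the distance from the TCP to the fingertips, in m); z points along the fingers, x is the direction in which the jaws open and shut, and the axes are right-handed (so a half turn about z gives the same grasp; the last joint's range is limited). The gripper opens to 85 mm and grips with 20 to 120 N. Pads are 22 mm wide; open, the fingers measure 114 mm over their backs; the gripper's body (76 mm by 85 mm) begins 54 mm behind the grasp point. The pads swing forward as they close: fully open they stand 13 mm farther back than shut.
Start: joints at [-1.315, 0.276, 1.505, -0, 1.361, -0.121], TCP at [0.212, -0.535, 0.25] pointing down, gripper open.
Joint ranges: [-2.89, 2.89], [-0.75, 2.08], [0.22, 2.7], [-1.18, 4.32], [0.11, 2.71], [-2.7, 2.7]. Speed limits (rad/s): [2.57, 2.57, 3.14, 3.14, 3.14, 3.14].

## Interface

Orientations are given as a unit quaternion [w, x, y, z].
In Python, from rig import manip gives the robot as it stands.
- The arm moves only by the tool send_rows, never from a script. Its arguments are lists of equal length, an entry for each row: "delta_pos": the shift along the tool's x, y, z normalised to -1 to 1, where 1 is 40 cm, a list of three; "angular": the turn, a rotation vector about the tool's x, y, z normalised to -1 to 1, where 1 is 0.08 rad, a list of three. A call has 1 to 5 rows; each row shifts and turns the commanded pose from where the row before left it, along the tool's axes as they then stand; what a row does not reach is not made up. A row lasts 1/12 s, in which the tool goes at most 41.7 mm and 7.16 degrees, less where a joint would pass 70% of its speed; a pose out of reach is approached as far as the arm can. A call with a number of a shift or a turn outside -1 to 1 is refused whole. A call with a gripper value outside its range is refused whole. "hand" is the finger opening in mm, from 0 to 85.4, set as the call begins (left out, the last holds). The fingers move at their own pace and stop on an object; "squeeze" is the grip in N (left out, the last holds). Time passes only in rows, so rows that do not move let the fingers close. It gives the time, the measured TCP pose, the force and the opening at its end, in the units of the state.
- manip.get_state(): the state, without advancing time (a new reading comes with each control period).
- manip.get_image(name): name is "scene" or "top"; returns the picture (400x640x3 uint8, blue, green, red); there is no depth.
- manip.calibration(name): a dict with "fx", "fy", "cx", "cy" (pixels), "camera_from_world" (4x4, takes a point from world to camera coordinates). Camera axes: x right, y up, looking along -z (the intrinsics and any distortion apply to the point x, -y, -z); pixel columns grow to the right and rows downward; lengths in m; the calibration is good to about 2 mm. A picture is of the moment at which its call begins. calibration takes no time and is no camera call.
- manip.sign_off(): hands the job in, once; it reports no verdict.
The state is a dict: "clock": time; "qpos": joint angles; "qd": joint speeds; "effort": joint torques, N m; "position": TCP position; "ee_rot": TCP orientation; "contact_force": force on the tool from outside, world axes, zero at the start; "moment": the same for the moment, N m; "width": finger opening in m.
Only numpy, scipy, OpenCV 4.12 (cv2) and the standard library are available. Lean on these libraries where they do the work, as an engineer would, in place of code of your own. Each camera call takes 0.05 s, during which the arm holds its last target.

## Task

On the tube jig, push the sliding stop fully home against the end of the tube. Then turn its thumbscrew clockwise until it seats, back it off a quarter turn so that the stop has its running clearance, and finish while still holding the screw head there between the fingers, with the stop still against the tube. Leave the tweezers, the loupe and the rubber block where they lie.

Things in the scene. Friction and masses are not known exactly. Their poses are not given: they have to be found in the camera images.
- jig: Length-stop jig, fixed to the bench: an aluminium bed 84 x 280 x 12 mm with a copper-coloured tube strapped along its -y half and a grey carriage on a rail along its +y half. Origin: centre of the bed's underside, on the bench top; y along the tube and rail, from the tube towards the carriage; z up.
- stop_slide (a joint): Travel of the grey carriage (the stop) along the jig's y axis, m: 0 = home, its round steel nose against the end of the tube (a hard stop); grows as it moves away from the tube, up to 0.06. It drags with about 6 N and stays where it is left, also while the screw is turned, unless it is pushed harder than that.
- push_tab (a point): Middle of the outer face of the carriage's upright push tab, the face that looks along jig +y, away from the tube: 36 mm wide (jig x), from 22 to 46 mm above the bench, this point at 34 mm. Push here along jig -y. It moves with the carriage. The bench or the 12 mm bed lies below it; the screw axis is 45 mm from it towards the tube.
- thumbscrew (a joint): Angle of the upright thumbscrew on top of the carriage, rad: 0 = seated (a hard stop felt as sudden resistance); grows anticlockwise seen from above as it is unscrewed, up to 4.7; a quarter turn off its seat is 1.57. It does not rise or sink as it turns, turns stiffly (0.05 N m) and stays where it is left. It starts between about 2 and 3 rad, so more than one grasp may be needed.
- head_centre (a point): Centre of the thumbscrew's flat steel spade head, on the screw's upright axis, 71 mm above the bench. The head is 40 mm long, 10 mm thick with flat sides and round ends, and 24 mm high (59 to 83 mm above the bench). The frame's x runs along the length, y across the thickness, z up; it turns with the screw. Seated, the head stands across the jig (along jig x).
- spade_head: The same spade head as a body (origin at its centre), the part to be held at the end. Below it: a stem 9 mm thick, then a boss 20 mm in diameter with its top 47 mm above the bench; the carriage top is at 42 mm.
- tweezers: Bystander: steel tweezers, 14 x 141 x 10 mm, lying behind the jig; origin under its centre.
- loupe: Bystander: eye loupe, a small black tapered cup 33 mm across and 31 mm high, behind the jig; origin under its centre.
- eraser_block: Bystander: grey abrasive rubber block, 24 x 52 x 13 mm, off the tube end of the jig; origin under its centre.

How it is judged:
On the way, in this order (a step that is already met when the one before it is completed fails the run):
1. the stop is home against the tube (value of joint stop_slide below 0.003 m), for 0.2 s.
2. the thumbscrew is seated with the stop home (value of joint thumbscrew below 0.08 rad and value of joint stop_slide below 0.005 m), for 0.2 s.
At the end, for the whole second after the job is handed in: The thumbscrew stands a quarter turn off its seat (within 15 degrees) and still, the stop is within 4 mm of the tube, and the fingers still grip the screw head (more than 3 N, the grasp point within 30 mm of its centre) (value of joint thumbscrew between 1.31 and 1.83 rad and velocity of joint thumbscrew between -0.1 and 0.1 rad/s and value of joint stop_slide below 0.004 m and contact force between the fingers and spade_head above 3 N and distance between the grasp point and head_centre below 0.03 m); the arm keeps its last pose, push and grip.
It fails at once if the tweezers is disturbed (moved more than 20 mm) (distance of tweezers from where it was at the start of the episode above 0.02 m).
It fails at once if the loupe is disturbed (moved more than 20 mm) (distance of loupe from where it was at the start of the episode above 0.02 m).
It fails at once if the rubber block is disturbed (moved more than 20 mm) (distance of eraser_block from where it was at the start of the episode above 0.02 m).
It also fails if it takes over 72 s, if anything falls off the work surface, if the arm or the gripper's body presses on something with over 40 N, if the wrist force passes 120 N, or if a joint passes its speed limit or range.

## Working session

There is one attempt and no reset: what is moved stays moved. The work goes in short steps, Python scripts to look and compute and a tool call to move; the robot and the scene stay as the last step left them, time stands still between calls to the robot, and variables do not carry over. Pictures are saved under pics/ and viewed, and the job is handed in when it is done.

Besides the shell and the picture viewer there is one more tool, called after "Call:" by a JSON object that holds its "name" and its "arguments", one argument or row to a line. send_rows: Moves the arm, as the interface text tells. Scaled input: -1 to 1 covers 40 cm each way for a shift and 0.08 rad each way for a turn. Its arguments: {"type":"object","properties":{"delta_pos":{"type":"array","items":{"type":"array","items":{"type":"number"}}},"angular":{"type":"array","items":{"type":"array","items":{"type":"number"}}},"hand":{"type":"number"},"squeeze":{"type":"number"}},"required":["delta_pos","angular"]}

```bash
ls; mkdir -p pics; python3 - <<'E'
from rig import manip
import cv2
for n in("scene","top"):
    cv2.imwrite(f"pics/{n}0.png",manip.get_image(n)); 
    c=manip.calibration(n); print(n,c)
print(manip.get_state())
E
```

```text
pics
scene {'fx': 470.9789455903765, 'fy': 470.9789455903765, 'cx': 312.56958432013755, 'cy': 190.81880625457674, 'camera_from_world': array([[ 0.74078507, -0.67153925,  0.01650777, -0.35096441],
       [ 0.40974348,  0.4711947 ,  0.78107991, -0.31811277],
       [-0.5323042 , -0.57184839,  0.62421283, -0.53339241],
       [ 0.        ,  0.        ,  0.        ,  1.        ]])}
top {'fx': 440.3922342581407, 'fy': 440.3922342581407, 'cx': 308.17195079011174, 'cy': 199.25702268723293, 'camera_from_world': array([[ 0.00498912, -0.9999143 , -0.01210371,  0.09426751],
       [ 0.99575526,  0.00385522,  0.0919598 , -0.57417746],
       [-0.09190525, -0.01251113,  0.99568916, -0.88353607],
       [ 0.        ,  0.        ,  0.        ,  1.        ]])}
{'clock': 0.1, 'qpos': array([-1.31498320e+00,  2.76529188e-01,  1.50602060e+00, -2.13485577e-05,
        1.36071396e+00, -1.20988973e-01]), 'qd': array([-0.00128327, -0.00196389, -0.00288274, -0.00056362,  0.00013486,
       -0.00124383]), 'effort': array([ 2.17767083e-03, -4.17698586e+01, -2.46403456e+01, -1.01145240e-04,
        5.70525895e-03,  3.70267614e-06]), 'position': array([ 0.21144947, -0.53422326,  0.24952205]), 'ee_rot': array([-5.41822190e-04,  8.27028417e-01, -5.62159497e-01, -6.36146817e-04]), 'contact_force': array([ 0.95808058, -0.13870546, -0.60509174]), 'moment': array([ 0.03733163,  0.01802651, -0.02119693]), 'width': 0.08569407838931599}
```

View pics/scene0.png

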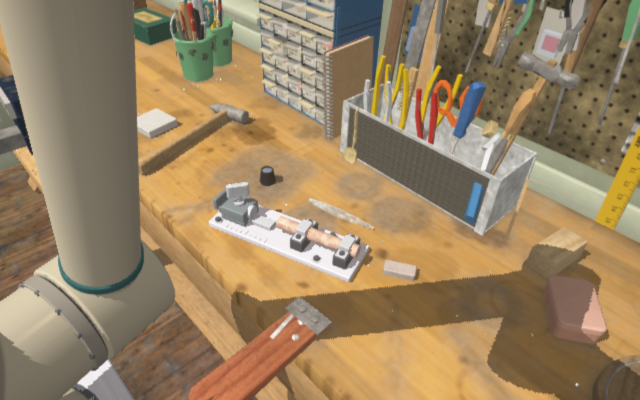

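View pics/top0.png

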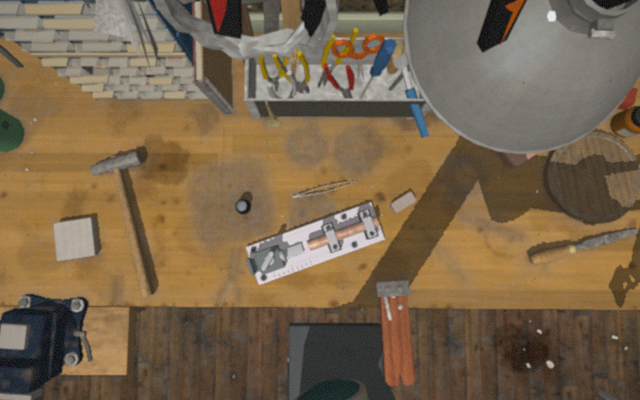

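The top view shows the jig at about (247–384, 203–284), with the carriage at its left (+y) end and the head near (268,261). The loupe is at (242,205), the tweezers at (322,188) and the block at (403,202). I'll enlarge next.

```bash
python3 - <<'E'
import cv2
a=cv2.imread('pics/top0.png')[170:300,230:430]; cv2.imwrite('pics/t1.png',cv2.resize(a,None,fx=4,fy=4,interpolation=cv2.INTER_CUBIC))
a=cv2.imread('pics/top0.png')[220:290,240:320]; cv2.imwrite('pics/t2.png',cv2.resize(a,None,fx=8,fy=8,interpolation=cv2.INTER_CUBIC))
a=cv2.imread('pics/scene0.png')[160:290,200:380]; cv2.imwrite('pics/s1.png',cv2.resize(a,None,fx=4,fy=4,interpolation=cv2.INTER_CUBIC))
E
```

```text
(no output)
```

View pics/t1.png

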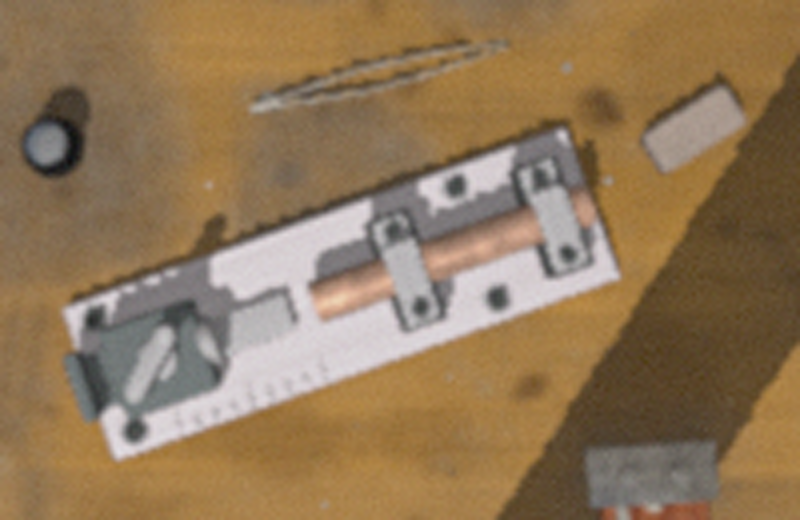

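View pics/t2.png

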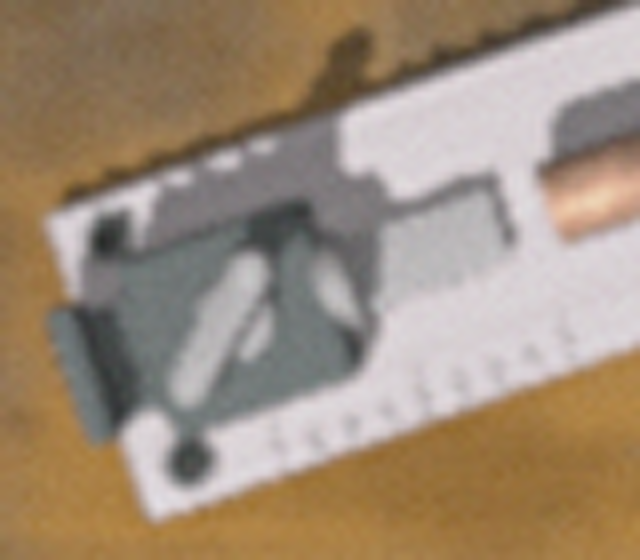

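View pics/s1.png

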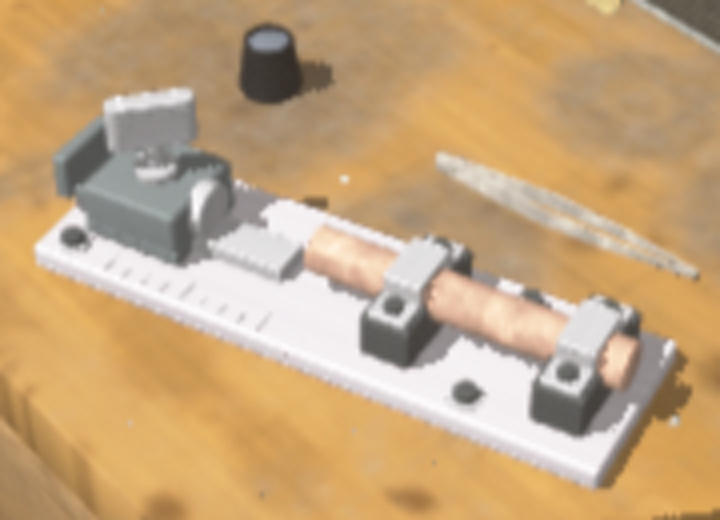

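```bash
cat > h.py <<'E'
from rig import manip
import numpy as np, cv2
def w(n,u,v,z):
    c=manip.calibration(n);M=c['camera_from_world'];R=M[:3,:3];t=M[:3,3]
    d=R.T@np.array([(u-c['cx'])/c['fx'],-(v-c['cy'])/c['fy'],-1]);o=-R.T@t
    return o+d*(z-o[2])/d[2]
def px(n,p):
    c=manip.calibration(n);q=c['camera_from_world']@np.r_[p,1]
    return np.array([c['cx']+c['fx']*q[0]/-q[2],c['cy']-c['fy']*q[1]/-q[2]])
E
python3 - <<'E'
from h import *
np.set_printoptions(precision=4,suppress=True)
t1=lambda u,v:((u+.5)/4-.5+230,(v+.5)/4-.5+170)
t2=lambda u,v:((u+.5)/8-.5+240,(v+.5)/8-.5+220)
s1=lambda u,v:((u+.5)/4-.5+200,(v+.5)/4-.5+160)
C=[w('top',*t1(*p),.012) for p in[(65,310),(117,460),(618,276),(567,127)]]
for c in C:print(c)
S=[w('scene',*s1(*p),.012) for p in[(35,247),(598,487),(680,345)]]
print('scene',S)
ctr=np.mean(C,0);yd=(C[0]+C[1]-C[2]-C[3])[:2];yd/=np.linalg.norm(yd);print('ctr',ctr,'yd',yd,np.arctan2(-yd[0],yd[1]), [np.linalg.norm(C[i]-C[(i+1)%4]) for i in range(4)])
h=[w('top',*t2(*p),.083) for p in[(260,250),(178,402)]];hc=(h[0]+h[1])/2;print('head',h,hc,np.linalg.norm(h[0]-h[1]))
xd=np.array([yd[1],-yd[0]])
d=(h[0]-h[1])[:2];print('head ang rel jig x',np.arctan2(d@yd,d@xd))
print('head in jig',(hc-ctr)[:2]@xd,(hc-ctr)[:2]@yd)
hs=[w('scene',*s1(*p),.083) for p in[(106,100),(192,92)]];print('scene head top',hs,(hs[0]+hs[1])/2)
tb=[w('top',*t2(*p),.046) for p in[(52,318),(95,440)]];print('tab',tb,[(np.array(x-ctr)[:2]@xd,(x-ctr)[:2]@yd) for x in tb])
tube=[w('top',*t1(*p),.03) for p in[(315,300)]];print('tube',[(x-ctr)[:2]@yd for x in tube])
for nm,uv,z in[('loupe',(50,145),.015),('tw',(255,105),.005),('tw',(505,43),.005),('er',(693,128),.012)]:print(nm,w('top',*t1(*uv),z))
E
```

```text
[0.4744 0.2264 0.012 ]
[0.3975 0.1981 0.012 ]
[ 0.4935 -0.0614  0.012 ]
[ 0.5712 -0.0356  0.012 ]
scene [array([0.3962, 0.194 , 0.012 ]), array([ 0.4866, -0.0715,  0.012 ]), array([ 0.5693, -0.0398,  0.012 ])]
ctr [0.4842 0.0819 0.012 ] yd [-0.3468  0.9379] 0.35413018186182 [np.float64(0.08199367130249889), np.float64(0.2766810239291503), np.float64(0.08187341957370854), np.float64(0.27925730564490414)]
head [array([0.4689, 0.165 , 0.083 ]), array([0.4326, 0.1842, 0.083 ])] [0.4507 0.1746 0.083 ] 0.04100065256563252
head ang rel jig x -0.8411233915523728
head in jig 0.0008135272631275836 0.09856298109197945
scene head top [array([0.4347, 0.1823, 0.083 ]), array([0.4661, 0.1626, 0.083 ])] [0.4504 0.1724 0.083 ]
tab [array([0.4507, 0.2204, 0.046 ]), array([0.4206, 0.2091, 0.046 ])] [(np.float64(0.01669545484273427), np.float64(0.14149619074308006)), (np.float64(-0.015476239333054448), np.float64(0.1413536972384788))]
tube [np.float64(0.01444849553203232)]
loupe [0.5604 0.2353 0.015 ]
tw [0.5829 0.1285 0.005 ]
tw [ 0.6164 -0.004   0.005 ]
er [ 0.5709 -0.1015  0.012 ]
```

The pixel checks agree: bed 82 × 278 mm, head length 41 mm, and tab-to-screw distance 43 mm. The jig yaw is 0.354 and the head stands at about 2.30 rad. I'll turn the tool to yaw 0.354 first and close the fingers.

Call:
{"name": "send_rows", "arguments": {
  "delta_pos": [
    [0,0,0],
    [0,0,0],
    [0,0,0],
    [0,0,0],
    [0,0,0]
  ],
  "angular": [
    [0,0,-0.97],
    [0,0,-0.97],
    [0,0,-0.97],
    [0,0,-0.97],
    [0,0,-0.97]
  ],
  "hand": 0,
  "squeeze": 30
}}

```text
clock: 0.52
position: [0.2115, -0.5344, 0.2498]
ee_rot: [-0.0, 0.921, -0.39, -0.0]
contact_force: [0.1, -0.6, -0.2]
width: 0.0255
```

Call:
{"name": "send_rows", "arguments": {
  "delta_pos": [
    [0,0,0],
    [0,0,0],
    [0,0,0],
    [0,0,0],
    [0,0,0]
  ],
  "angular": [
    [0,0,-0.97],
    [0,0,-0.97],
    [0,0,-0.97],
    [0,0,-0.97],
    [0,0,-0.97]
  ]
}}

```text
clock: 0.93
position: [0.2115, -0.5344, 0.2498]
ee_rot: [-0.001, 0.979, -0.206, -0.0]
contact_force: [0.6, -0.3, 0.7]
width: 0.0001
```

Call:
{"name": "send_rows", "arguments": {
  "delta_pos": [
    [0,0,0],
    [0,0,0],
    [0,0,0],
    [0,0,0],
    [0,0,0]
  ],
  "angular": [
    [0,0,-0.97],
    [0,0,-0.97],
    [0,0,-0.97],
    [0,0,-0.97],
    [0,0,-0.97]
  ]
}}

```text
clock: 1.35
position: [0.2115, -0.5344, 0.2498]
ee_rot: [-0.001, 1.0, -0.013, -0.0]
contact_force: [-0.0, 0.3, 0.2]
width: 0.0004
```

Call:
{"name": "send_rows", "arguments": {
  "delta_pos": [
    [0,0,0],
    [0,0,0],
    [0,0,0],
    [0,0,0],
    [0,0,0]
  ],
  "angular": [
    [0,0,-0.97],
    [0,0,-0.97],
    [0,0,-0.97],
    [0,0,-0.97],
    [0,0,-0.97]
  ]
}}

```text
clock: 1.77
position: [0.2115, -0.5344, 0.2498]
ee_rot: [-0.001, 0.984, 0.18, -0.0]
contact_force: [-0.3, 0.1, 0.0]
width: 0.0002
```

Call:
{"name": "send_rows", "arguments": {
  "delta_pos": [
    [0.047,-0.067,0],
    [0.047,-0.067,0],
    [0.047,-0.067,0],
    [0.047,-0.067,0],
    [0.047,-0.067,0]
  ],
  "angular": [
    [0,0,0],
    [0,0,0],
    [0,0,0],
    [0,0,0],
    [0,0,0]
  ]
}}

```text
clock: 2.18
position: [0.2526, -0.3745, 0.2498]
ee_rot: [-0.001, 0.984, 0.178, -0.0]
contact_force: [-0.1, 0.1, 0.4]
width: 0.0002
```

Call:
{"name": "send_rows", "arguments": {
  "delta_pos": [
    [0.047,-0.067,0],
    [0.047,-0.067,0],
    [0.047,-0.067,0],
    [0.047,-0.067,0],
    [0.047,-0.067,0]
  ],
  "angular": [
    [0,0,0],
    [0,0,0],
    [0,0,0],
    [0,0,0],
    [0,0,0]
  ]
}}

```text
clock: 2.6
position: [0.2936, -0.2161, 0.2501]
ee_rot: [-0.0, 0.984, 0.178, -0.0]
contact_force: [0.4, -0.3, -0.4]
width: 0.0001
```

Call:
{"name": "send_rows", "arguments": {
  "delta_pos": [
    [0.047,-0.067,0],
    [0.047,-0.067,0],
    [0.047,-0.067,0],
    [0.047,-0.067,0],
    [0.047,-0.067,0]
  ],
  "angular": [
    [0,0,0],
    [0,0,0],
    [0,0,0],
    [0,0,0],
    [0,0,0]
  ]
}}

```text
clock: 3.02
position: [0.3345, -0.0577, 0.2502]
ee_rot: [0.0, 0.984, 0.178, 0.0]
contact_force: [-0.3, 0.2, -0.5]
width: 0.0
```

Call:
{"name": "send_rows", "arguments": {
  "delta_pos": [
    [0.047,-0.067,0],
    [0.047,-0.067,0],
    [0.047,-0.067,0],
    [0.047,-0.067,0],
    [0.047,-0.067,0]
  ],
  "angular": [
    [0,0,0],
    [0,0,0],
    [0,0,0],
    [0,0,0],
    [0,0,0]
  ]
}}

```text
clock: 3.43
position: [0.3756, 0.1008, 0.2501]
ee_rot: [0.0, 0.984, 0.178, -0.0]
contact_force: [0.6, -1.1, -0.2]
width: -0.0002
```

Call:
{"name": "send_rows", "arguments": {
  "delta_pos": [
    [0.047,-0.067,0],
    [0.047,-0.067,0],
    [0.047,-0.067,0],
    [0.047,-0.067,0],
    [0.047,-0.067,0]
  ],
  "angular": [
    [0,0,0],
    [0,0,0],
    [0,0,0],
    [0,0,0],
    [0,0,0]
  ]
}}

```text
clock: 3.85
position: [0.4167, 0.2592, 0.2499]
ee_rot: [0.0, 0.984, 0.178, -0.0]
contact_force: [-0.4, 0.2, 0.1]
width: -0.0
```

Call:
{"name": "send_rows", "arguments": {
  "delta_pos": [
    [0,0,0.08],
    [0,0,0.08],
    [0,0,0.08],
    [0,0,0.08],
    [0,0,0.06]
  ],
  "angular": [
    [0,0,0],
    [0,0,0],
    [0,0,0],
    [0,0,0],
    [0,0,0]
  ]
}}

```text
clock: 4.27
position: [0.4154, 0.257, 0.0956]
ee_rot: [0.0, 0.984, 0.178, -0.002]
contact_force: [-0.0, -0.1, 0.4]
width: -0.0002
```

Call:
{"name": "send_rows", "arguments": {
  "delta_pos": [
    [0,0,0.05],
    [0,0,0.05],
    [0,0,0.04],
    [0,0,0],
    [0,0,0]
  ],
  "angular": [
    [0,0,0],
    [0,0,0],
    [0,0,0],
    [0,0,0],
    [0,0,0]
  ]
}}

```text
clock: 4.68
position: [0.4163, 0.2572, 0.0416]
ee_rot: [0.0, 0.984, 0.178, -0.001]
contact_force: [1.0, 0.9, 0.6]
width: -0.0003
```

```bash
python3 - <<'E'
from h import *
s=manip.get_state();print(s['position'],s['ee_rot'],s['contact_force'])
a=np.vstack([cv2.resize(manip.get_image('scene')[160:260,190:340],None,fx=5,fy=3*5/3,interpolation=2)[:500]])
cv2.imwrite('pics/p2.png',a)
E
```

```text
[0.41630668 0.25718238 0.04155404] [ 3.57136509e-04  9.84018987e-01  1.78058640e-01 -1.27557650e-03] [0.95161046 0.853708   0.61792337]
```

View pics/p2.png

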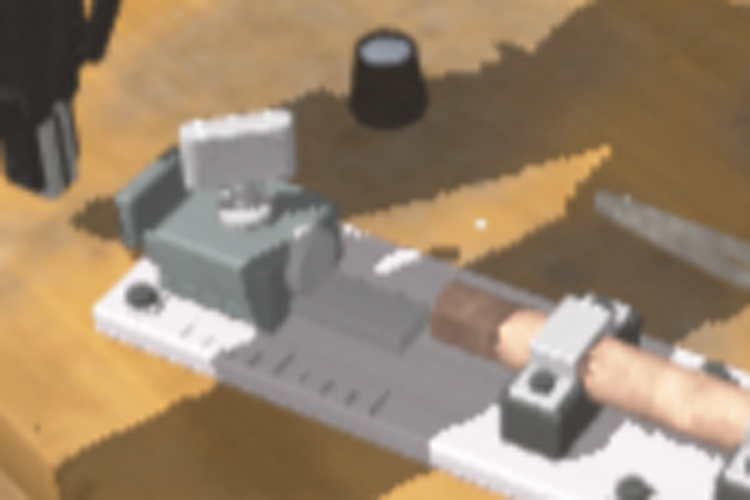

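The fingers are at (40,150), clear of the tab at (145,200). Now I'll push along tool +y.

Call:
{"name": "send_rows", "arguments": {
  "delta_pos": [
    [0,0.025,0],
    [0,0.025,0],
    [0,0.0125,0],
    [0,0.0125,0],
    [0,0.0125,0]
  ],
  "angular": [
    [0,0,0],
    [0,0,0],
    [0,0,0],
    [0,0,0],
    [0,0,0]
  ]
}}

```text
clock: 5.15
position: [0.4297, 0.2244, 0.0429]
ee_rot: [-0.001, 0.984, 0.177, 0.0]
contact_force: [-2.3, 5.7, 3.6]
width: -0.0001
```

Call:
{"name": "send_rows", "arguments": {
  "delta_pos": [
    [0,0.0125,0],
    [0,0.0125,0],
    [0,0.0125,0],
    [0,0.0125,0],
    [0,0.0125,0]
  ],
  "angular": [
    [0,0,0],
    [0,0,0],
    [0,0,0],
    [0,0,0],
    [0,0,0]
  ]
}}

```text
clock: 5.57
position: [0.4378, 0.2022, 0.0428]
ee_rot: [-0.001, 0.984, 0.177, 0.0]
contact_force: [-3.0, 6.5, 4.5]
width: -0.0005
```

Call:
{"name": "send_rows", "arguments": {
  "delta_pos": [
    [0,0.008,0],
    [0,0.008,0],
    [0,0.008,0]
  ],
  "angular": [
    [0,0,0],
    [0,0,0],
    [0,0,0]
  ]
}}

```text
clock: 5.82
position: [0.4412, 0.1932, 0.0428]
ee_rot: [-0.001, 0.984, 0.177, 0.0]
contact_force: [-2.4, 4.5, 3.5]
width: -0.0001
```

```bash
python3 - <<'E'
from h import *
s=manip.get_state();print(s['position'],s['ee_rot'],s['contact_force'])
cv2.imwrite('pics/p3.png',cv2.resize(manip.get_image('scene')[160:260,190:340],None,fx=5,fy=5,interpolation=2))
E
```

```text
[0.44115933 0.19323194 0.04283567] [-1.33096628e-03  9.84189255e-01  1.77115024e-01  8.62305485e-05] [-2.40157327  4.50115124  3.47157331]
```

View pics/p3.png

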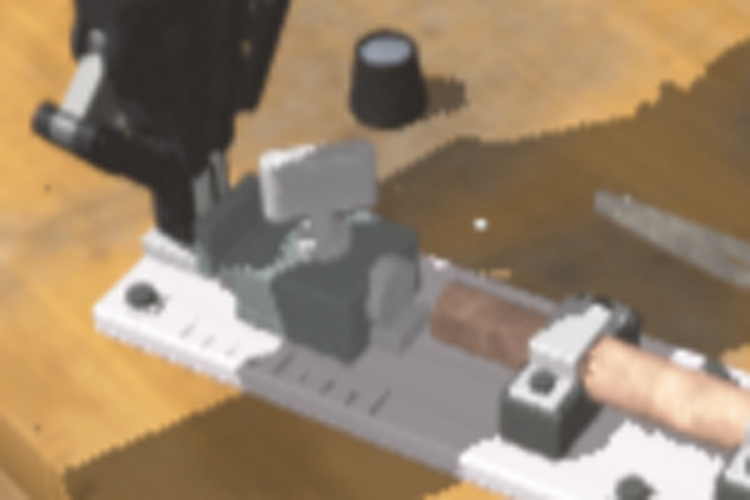

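The nose is at (405,295) and the tube end at (437,305), so about 12 mm remain.

Call:
{"name": "send_rows", "arguments": {
  "delta_pos": [
    [0,0.008,0],
    [0,0.008,0]
  ],
  "angular": [
    [0,0,0],
    [0,0,0]
  ]
}}

```text
clock: 6.03
position: [0.4433, 0.1873, 0.0428]
ee_rot: [-0.001, 0.984, 0.177, 0.0]
contact_force: [-2.6, 5.5, 4.0]
width: -0.0001
```

Call:
{"name": "send_rows", "arguments": {
  "delta_pos": [
    [0,0.006,0],
    [0,0.004,0]
  ],
  "angular": [
    [0,0,0],
    [0,0,0]
  ]
}}

```text
clock: 6.2
position: [0.4448, 0.1834, 0.0428]
ee_rot: [-0.001, 0.984, 0.177, 0.0]
contact_force: [-3.4, 5.2, 4.8]
width: 0.0001
```

Call:
{"name": "send_rows", "arguments": {
  "delta_pos": [
    [0,0.004,0],
    [0,0.004,0]
  ],
  "angular": [
    [0,0,0],
    [0,0,0]
  ]
}}

```text
clock: 6.37
position: [0.4458, 0.1805, 0.0428]
ee_rot: [-0.001, 0.984, 0.177, 0.0]
contact_force: [-3.0, 5.3, 4.9]
width: 0.0
```

Call:
{"name": "send_rows", "arguments": {
  "delta_pos": [
    [0,0.004,0],
    [0,0.004,0]
  ],
  "angular": [
    [0,0,0],
    [0,0,0]
  ]
}}

```text
clock: 6.53
position: [0.4469, 0.1775, 0.0428]
ee_rot: [-0.001, 0.984, 0.177, 0.0]
contact_force: [-2.4, 5.3, 4.5]
width: 0.0001
```

Call:
{"name": "send_rows", "arguments": {
  "delta_pos": [
    [0,0.004,0],
    [0,0.002,0]
  ],
  "angular": [
    [0,0,0],
    [0,0,0]
  ]
}}

```text
clock: 6.7
position: [0.4477, 0.1754, 0.0428]
ee_rot: [-0.001, 0.984, 0.177, -0.0]
contact_force: [-3.5, 8.4, 4.8]
width: -0.0001
```

Call:
{"name": "send_rows", "arguments": {
  "delta_pos": [
    [0,0.002,0],
    [0,0.002,0]
  ],
  "angular": [
    [0,0,0],
    [0,0,0]
  ]
}}

```text
clock: 6.87
position: [0.4477, 0.1753, 0.0429]
ee_rot: [-0.003, 0.984, 0.176, -0.0]
contact_force: [-4.8, 14.6, 5.5]
width: 0.0
```

The position has stalled and the force is climbing, so it's on the hard stop. I'll hold and look.

Call:
{"name": "send_rows", "arguments": {
  "delta_pos": [
    [0,0.001,0],
    [0,0,0],
    [0,0,0]
  ],
  "angular": [
    [0,0,0],
    [0,0,0],
    [0,0,0]
  ]
}}

```text
clock: 7.12
position: [0.4477, 0.1753, 0.0429]
ee_rot: [-0.003, 0.984, 0.176, -0.0]
contact_force: [-5.0, 12.9, 5.4]
width: -0.0
```

```bash
python3 - <<'E'
from h import *
s=manip.get_state();print(s['position'],s['ee_rot'],s['contact_force'])
cv2.imwrite('pics/p4.png',cv2.resize(manip.get_image('scene')[160:260,190:340],None,fx=5,fy=5,interpolation=2))
E
```

```text
[0.44770003 0.17529316 0.04285232] [-3.00606014e-03  9.84348196e-01  1.76208703e-01 -2.93801235e-04] [-5.03078831 12.93126189  5.37685112]
```

View pics/p4.png

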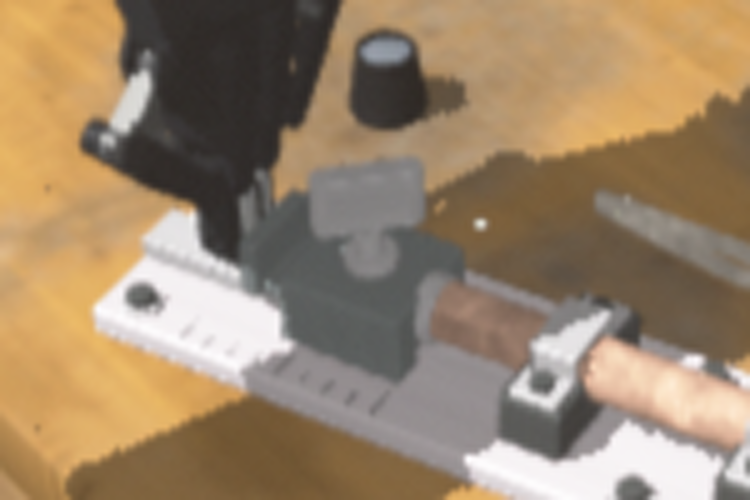

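The nose (430,305) meets the tube end, so the stop is home. I'll back off, rise and open, then measure the head again.

Call:
{"name": "send_rows", "arguments": {
  "delta_pos": [
    [0,-0.02,0],
    [0,-0.04,0],
    [0,-0.06,0],
    [0,-0.06,0],
    [0,-0.06,0]
  ],
  "angular": [
    [0,0,0],
    [0,0,0],
    [0,0,0],
    [0,0,0],
    [0,0,0]
  ]
}}

```text
clock: 7.58
position: [0.415, 0.2627, 0.0423]
ee_rot: [0.0, 0.984, 0.178, 0.0]
contact_force: [0.9, 0.6, -0.6]
width: -0.0003
```

Call:
{"name": "send_rows", "arguments": {
  "delta_pos": [
    [0,-0.02,-0.08],
    [0,0,-0.08],
    [0,0,-0.08],
    [0,0,-0.08],
    [0,0,0]
  ],
  "angular": [
    [0,0,-0.9],
    [0,0,-0.9],
    [0,0,-0.9],
    [0,0,-0.9],
    [0,0,-0.9]
  ],
  "hand": 60
}}

```text
clock: 8.0
position: [0.416, 0.2714, 0.1764]
ee_rot: [-0.0, 0.935, 0.353, 0.006]
contact_force: [1.7, -0.3, 0.3]
width: 0.0592
```

Call:
{"name": "send_rows", "arguments": {
  "delta_pos": [
    [0,0,0],
    [0,0,0],
    [0,0,0],
    [0,0,0]
  ],
  "angular": [
    [0,0,-0.9],
    [0,0,-0.9],
    [0,0,-0.9],
    [0,0,-0.9]
  ]
}}

```text
clock: 8.33
position: [0.4124, 0.2694, 0.1703]
ee_rot: [0.0, 0.875, 0.484, 0.0]
contact_force: [-0.9, -0.5, 0.6]
width: 0.0601
```

```bash
python3 - <<'E'
from h import *
s=manip.get_state();print(s['position'],s['ee_rot'],s['contact_force'],s['qpos'])
cv2.imwrite('pics/s5.png',cv2.resize(manip.get_image('scene')[160:260,200:340],None,fx=5,fy=5,interpolation=2))
cv2.imwrite('pics/t5.png',cv2.resize(manip.get_image('top')[210:290,240:340],None,fx=7,fy=7,interpolation=2))
E
```

```text
[0.41242036 0.26938928 0.17032378] [4.52763325e-04 8.75271198e-01 4.83632220e-01 3.70497876e-05] [-0.8956941  -0.51653482  0.56581248] [ 4.37898237e-01  2.14318463e-01  1.80285191e+00 -9.96215931e-04
  1.12428800e+00 -5.71271352e-01]
```

View pics/s5.png

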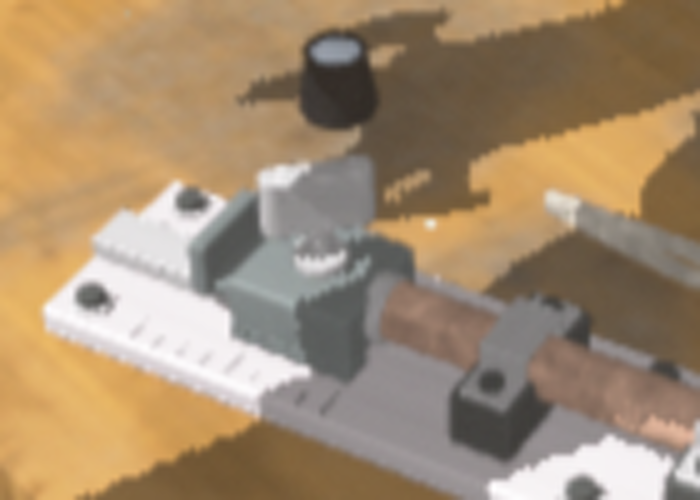

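View pics/t5.png

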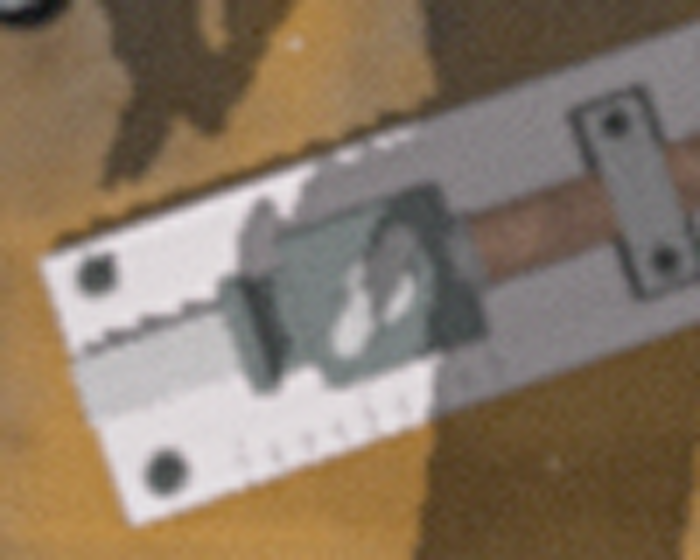

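```bash
python3 - <<'E'
from h import *
np.set_printoptions(precision=4,suppress=True)
t=lambda u,v:((u+.5)/7-.5+240,(v+.5)/7-.5+210)
s=lambda u,v:((u+.5)/5-.5+200,(v+.5)/5-.5+160)
h=[w('top',*t(*p),.083) for p in[(412,219),(341,355)]];c=(h[0]+h[1])/2
print(h,c,np.linalg.norm(h[0]-h[1]),np.arctan2(*(h[0]-h[1])[[1,0]]))
a=[w('scene',*s(*p),.083) for p in[(259,175),(374,160)]];print(a,(a[0]+a[1])/2)
tb=[w('top',*t(*p),.046) for p in[(220,287),(263,391)]];m=(tb[0]+tb[1])/2;print('tab',m,m[:2]+.045*np.array([.347,-.938]))
print('contact', np.array([.4477,.1753])+.056*np.array([.347,-.938]))
E
```

```text
[array([0.4881, 0.1145, 0.083 ]), array([0.451 , 0.1336, 0.083 ])] [0.4696 0.124  0.083 ] 0.04182603174553315 -0.476509526541352
[array([0.4514, 0.1315, 0.083 ]), array([0.4857, 0.1123, 0.083 ])] [0.4685 0.1219 0.083 ]
tab [0.4537 0.1643 0.046 ] [0.4693 0.122 ]
contact [0.4671 0.1228]
```

Call:
{"name": "send_rows", "arguments": {
  "delta_pos": [
    [0,0,0],
    [-0.065,0.074,0],
    [-0.065,0.074,0],
    [-0.065,0.074,0],
    [-0.065,0.074,0]
  ],
  "angular": [
    [0,0,-1.0],
    [0,0,0],
    [0,0,0],
    [0,0,0],
    [0,0,0]
  ]
}}

```text
clock: 8.85
position: [0.4689, 0.1211, 0.1703]
ee_rot: [0.0, 0.856, 0.516, -0.0]
contact_force: [1.0, -0.1, 0.2]
width: 0.0598
```

Call:
{"name": "send_rows", "arguments": {
  "delta_pos": [
    [0,0,0],
    [0,0,0]
  ],
  "angular": [
    [0,0,0],
    [0,0,0]
  ]
}}

```text
clock: 9.02
position: [0.4694, 0.1207, 0.1702]
ee_rot: [0.0, 0.858, 0.514, -0.0]
contact_force: [0.1, -0.2, -0.0]
width: 0.0603
```

Call:
{"name": "send_rows", "arguments": {
  "delta_pos": [
    [0.004,-0.003,0.07],
    [0,0,0.07],
    [0,0,0.06],
    [0,0,0.04],
    [0,0,0]
  ],
  "angular": [
    [0,0,0],
    [0,0,0],
    [0,0,0],
    [0,0,0],
    [0,0,0]
  ]
}}

```text
clock: 9.43
position: [0.4649, 0.1255, 0.0712]
ee_rot: [-0.002, 0.856, 0.517, -0.003]
contact_force: [-1.7, -0.2, 0.4]
width: 0.0601
```

```bash
python3 - <<'E'
from h import *
s=manip.get_state();print(s['position'],s['ee_rot'],s['contact_force'],s['qpos'])
cv2.imwrite('pics/s6.png',cv2.resize(manip.get_image('scene')[130:260,180:340],None,fx=4,fy=4,interpolation=2))
E
```

```text
[0.46493917 0.12551246 0.07124982] [-0.00172153  0.85605128  0.51687625 -0.00349126] [-1.66607317 -0.19144676  0.38904836] [ 1.18867204e-01  3.17976633e-01  1.95535619e+00  3.42207089e-04
  8.76040698e-01 -9.67757907e-01]
```

View pics/s6.png

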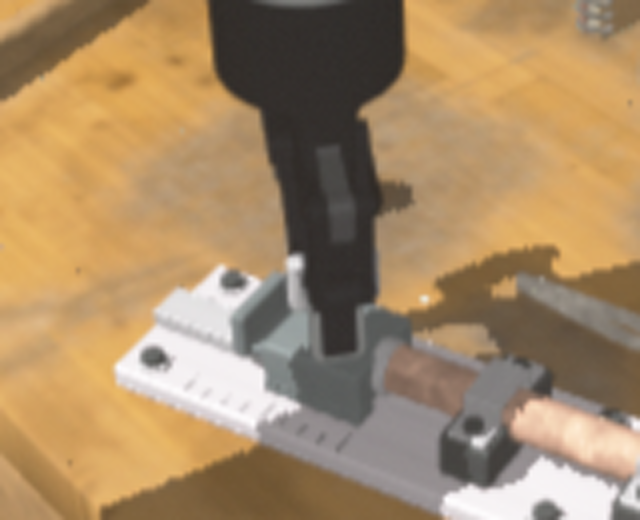

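Call:
{"name": "send_rows", "arguments": {
  "delta_pos": [
    [0,0,0],
    [0,0,0]
  ],
  "angular": [
    [0,0,0],
    [0,0,0]
  ]
}}

```text
clock: 9.65
position: [0.4693, 0.1254, 0.0755]
ee_rot: [0.001, 0.856, 0.517, 0.001]
contact_force: [-0.4, -0.5, 0.6]
width: 0.0599
```

Call:
{"name": "send_rows", "arguments": {
  "delta_pos": [
    [-0.005,0.003,0.005],
    [0,0,0],
    [0,0,0]
  ],
  "angular": [
    [0,0,0],
    [0,0,0],
    [0,0,0]
  ]
}}

```text
clock: 9.9
position: [0.4688, 0.1223, 0.0729]
ee_rot: [0.0, 0.856, 0.517, 0.001]
contact_force: [-0.3, 0.4, 0.1]
width: 0.0597
```

Aligned. Now I'll close on the head.

Call:
{"name": "send_rows", "arguments": {
  "delta_pos": [
    [0,0,0],
    [0,0,0],
    [0,0,0],
    [0,0,0],
    [0,0,0]
  ],
  "angular": [
    [0,0,0],
    [0,0,0],
    [0,0,0],
    [0,0,0],
    [0,0,0]
  ],
  "hand": 0,
  "squeeze": 40
}}

```text
clock: 10.32
position: [0.469, 0.1231, 0.0725]
ee_rot: [-0.0, 0.856, 0.516, 0.001]
contact_force: [-0.0, 3.9, 1.3]
width: 0.0092
```

Call:
{"name": "send_rows", "arguments": {
  "delta_pos": [
    [0,0,0],
    [0,0,0]
  ],
  "angular": [
    [0,0,0],
    [0,0,0]
  ]
}}

```text
clock: 10.48
position: [0.469, 0.1231, 0.0725]
ee_rot: [-0.0, 0.856, 0.516, 0.001]
contact_force: [0.8, 6.0, 1.4]
width: 0.0095
```

```bash
python3 - <<'E'
from h import *
s=manip.get_state();print(s['position'],s['ee_rot'],s['contact_force'],s['moment'],s['width'])
E
```

```text
[0.46901275 0.12307736 0.07247858] [-2.95453519e-04  8.56324867e-01  5.16436758e-01  8.42599354e-04] [0.79013229 5.99065109 1.39377892] [ 0.79723775 -0.11815478 -0.01608552] 0.00945601584880272
```

Call:
{"name": "send_rows", "arguments": {
  "delta_pos": [
    [0,0,0],
    [0,0,0],
    [0,0,0],
    [0,0,0],
    [0,0,0]
  ],
  "angular": [
    [0,0,0.5],
    [0,0,0.7],
    [0,0,0.9],
    [0,0,0.9],
    [0,0,0.9]
  ]
}}

```text
clock: 10.9
position: [0.4689, 0.123, 0.0725]
ee_rot: [-0.0, 0.927, 0.376, 0.001]
contact_force: [1.1, 4.6, 1.2]
width: 0.009
```

```bash
cat > st.py <<'E'
from h import *
np.set_printoptions(precision=4,suppress=True)
s=manip.get_state();q=s['ee_rot'];print(s['clock'],s['position'],'psi',2*np.arctan2(q[2],q[1]),'th',2*np.arctan2(q[2],q[1])+1.217,s['contact_force'],s['moment'],s['width'],s['qpos'][5],s['qd'][5])
E
python3 st.py
```

```text
10.9 [0.4689 0.123  0.0725] psi 0.7700441683466458 th 1.987044168346646 [1.1471 4.5879 1.1914] [ 0.7422 -0.0331  0.0816] 0.009036690099586466 -0.6588179640069157 0.8537824453161884
```

Call:
{"name": "send_rows", "arguments": {
  "delta_pos": [
    [0,0,0],
    [0,0,0],
    [0,0,0],
    [0,0,0],
    [0,0,0]
  ],
  "angular": [
    [0,0,0.9],
    [0,0,0.9],
    [0,0,0.9],
    [0,0,0.9],
    [0,0,0.9]
  ]
}}

```text
clock: 11.32
position: [0.4688, 0.123, 0.0725]
ee_rot: [-0.0, 0.979, 0.204, 0.0]
contact_force: [0.0, 5.7, 0.9]
width: 0.0094
```

Call:
{"name": "send_rows", "arguments": {
  "delta_pos": [
    [0,0,0],
    [0,0,0],
    [0,0,0],
    [0,0,0],
    [0,0,0]
  ],
  "angular": [
    [0,0,0.9],
    [0,0,0.9],
    [0,0,0.9],
    [0,0,0.9],
    [0,0,0.9]
  ]
}}

```text
clock: 11.73
position: [0.4686, 0.123, 0.0725]
ee_rot: [-0.001, 1.0, 0.025, 0.0]
contact_force: [0.3, 5.3, 1.0]
width: 0.0098
```

Call:
{"name": "send_rows", "arguments": {
  "delta_pos": [
    [0,0,0],
    [0,0,0],
    [0,0,0],
    [0,0,0],
    [0,0,0]
  ],
  "angular": [
    [0,0,0.9],
    [0,0,0.9],
    [0,0,0.9],
    [0,0,0.9],
    [0,0,0.9]
  ]
}}

```text
clock: 12.15
position: [0.4685, 0.123, 0.0725]
ee_rot: [-0.001, 0.988, -0.154, -0.0]
contact_force: [-0.1, 4.6, 2.2]
width: 0.0095
```

```bash
python3 st.py
```

```text
12.15 [0.4685 0.123  0.0725] psi -0.30997262410770504 th 0.9070273758922951 [-0.0524  4.5932  2.163 ] [0.7675 0.1055 0.0663] 0.009500142518284386 0.4211712326457297 0.8560226396704415
```

Call:
{"name": "send_rows", "arguments": {
  "delta_pos": [
    [0,0,0],
    [0,0,0],
    [0,0,0],
    [0,0,0],
    [0,0,0]
  ],
  "angular": [
    [0,0,0.9],
    [0,0,0.9],
    [0,0,0.9],
    [0,0,0.9],
    [0,0,0.9]
  ]
}}

```text
clock: 12.57
position: [0.4684, 0.1231, 0.0725]
ee_rot: [-0.001, 0.944, -0.329, -0.0]
contact_force: [0.6, 4.8, 1.3]
width: 0.0091
```

Call:
{"name": "send_rows", "arguments": {
  "delta_pos": [
    [0,0,0],
    [0,0,0],
    [0,0,0],
    [0,0,0],
    [0,0,0]
  ],
  "angular": [
    [0,0,0.9],
    [0,0,0.9],
    [0,0,0.8],
    [0,0,0.6],
    [0,0,0.4]
  ]
}}

```text
clock: 12.98
position: [0.4683, 0.1232, 0.0725]
ee_rot: [-0.001, 0.888, -0.46, -0.0]
contact_force: [-1.2, 5.3, 1.9]
width: 0.0094
```

```bash
python3 st.py
```

```text
12.9833 [0.4683 0.1232 0.0725] psi -0.9567859702647766 th 0.26021402973522345 [-1.2463  5.3452  1.9375] [0.9453 0.1711 0.0417] 0.009437554928760099 1.0677153010699016 0.3620875885662159
```

Call:
{"name": "send_rows", "arguments": {
  "delta_pos": [
    [0,0,0],
    [0,0,0],
    [0,0,0],
    [0,0,0]
  ],
  "angular": [
    [0,0,0.5],
    [0,0,0.5],
    [0,0,0.5],
    [0,0,0.5]
  ]
}}

```text
clock: 13.32
position: [0.4683, 0.1232, 0.0725]
ee_rot: [-0.001, 0.848, -0.53, -0.001]
contact_force: [-0.5, 5.6, 2.6]
width: 0.0095
```

```bash
python3 st.py
```

```text
13.3167 [0.4683 0.1232 0.0725] psi -1.1166593097734372 th 0.10034069022656289 [-0.4711  5.6096  2.6377] [0.9874 0.0949 0.1154] 0.009474242591613901 1.2275670230555171 0.4737003132438947
```

Call:
{"name": "send_rows", "arguments": {
  "delta_pos": [
    [0,0,0],
    [0,0,0]
  ],
  "angular": [
    [0,0,0.4],
    [0,0,0.4]
  ]
}}

```text
clock: 13.48
position: [0.4683, 0.1233, 0.0725]
ee_rot: [-0.001, 0.831, -0.556, -0.001]
contact_force: [-0.3, 6.0, 2.7]
width: 0.0096
```

```bash
python3 st.py
```

```text
13.4833 [0.4683 0.1233 0.0725] psi -1.1803294715226929 th 0.03667052847730723 [-0.2609  6.0182  2.7457] [0.9965 0.1065 0.0347] 0.00964210243297464 1.2911644954371886 0.3776778920714962
```

Call:
{"name": "send_rows", "arguments": {
  "delta_pos": [
    [0,0,0],
    [0,0,0]
  ],
  "angular": [
    [0,0,0.4],
    [0,0,0.4]
  ]
}}

```text
clock: 13.65
position: [0.4683, 0.1233, 0.0725]
ee_rot: [-0.001, 0.813, -0.582, -0.001]
contact_force: [-0.6, 7.3, 1.5]
width: 0.0091
```

```bash
python3 st.py
```

```text
13.65 [0.4683 0.1233 0.0725] psi -1.2434469853216077 th -0.026446985321607608 [-0.6425  7.3353  1.5119] [1.0965 0.0872 0.6205] 0.009125975078503984 1.3545251758537544 0.36410618673918627
```

Call:
{"name": "send_rows", "arguments": {
  "delta_pos": [
    [0,0,0],
    [0,0,0]
  ],
  "angular": [
    [0,0,0.4],
    [0,0,0.4]
  ]
}}

```text
clock: 13.82
position: [0.4683, 0.1232, 0.0725]
ee_rot: [-0.0, 0.795, -0.607, -0.0]
contact_force: [-0.6, 6.9, 3.8]
width: 0.0095
```

```bash
python3 st.py
```

```text
13.8167 [0.4683 0.1232 0.0725] psi -1.3039591188553497 th -0.08695911885534957 [-0.5632  6.8866  3.7551] [1.258  0.1054 1.4632] 0.009497437433137858 1.4159876469742132 0.36735636483923445
```

The moment jumped from 0.03 to 1.46 N m at the expected angle, so it's seated. I'll dwell there.

Call:
{"name": "send_rows", "arguments": {
  "delta_pos": [
    [0,0,0],
    [0,0,0],
    [0,0,0],
    [0,0,0]
  ],
  "angular": [
    [0,0,0],
    [0,0,0],
    [0,0,0],
    [0,0,0]
  ]
}}

```text
clock: 14.15
position: [0.4683, 0.1232, 0.0725]
ee_rot: [-0.0, 0.796, -0.606, -0.0]
contact_force: [-0.8, 5.9, 3.0]
width: 0.0094
```

```bash
python3 st.py; python3 - <<'E'
from h import *
cv2.imwrite('pics/s7.png',cv2.resize(manip.get_image('scene')[130:260,180:340],None,fx=5,fy=4.6,interpolation=2))
E
```

```text
14.15 [0.4683 0.1232 0.0725] psi -1.3015674110347464 th -0.0845674110347463 [-0.8118  5.9055  3.0204] [1.1427 0.0946 1.4039] 0.009415520787139788 1.4141202179942511 0.0015789461955127728
```

View pics/s7.png

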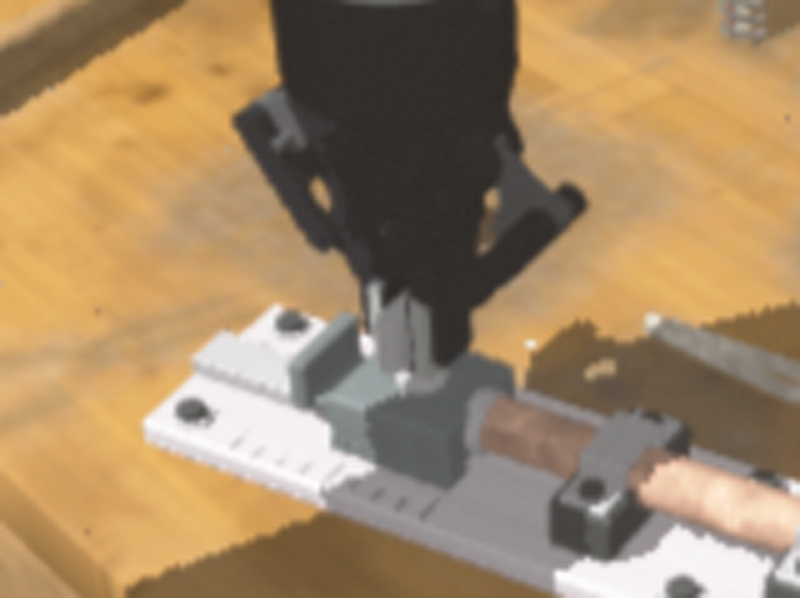

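The head is held between the fingers at (400,335), standing across the jig, with the nose on the tube at (475,415). The torque has levelled at 1.4 N m. Now I'll back off to yaw of about 0.36.

Call:
{"name": "send_rows", "arguments": {
  "delta_pos": [
    [0,0,0],
    [0,0,0],
    [0,0,0],
    [0,0,0],
    [0,0,0]
  ],
  "angular": [
    [0,0,-0.5],
    [0,0,-0.9],
    [0,0,-0.9],
    [0,0,-0.9],
    [0,0,-0.9]
  ]
}}

```text
clock: 14.62
position: [0.4683, 0.1232, 0.0725]
ee_rot: [-0.001, 0.883, -0.469, -0.0]
contact_force: [-0.7, 5.5, 2.2]
width: 0.0097
```

Call:
{"name": "send_rows", "arguments": {
  "delta_pos": [
    [0,0,0],
    [0,0,0],
    [0,0,0],
    [0,0,0],
    [0,0,0]
  ],
  "angular": [
    [0,0,-0.9],
    [0,0,-0.9],
    [0,0,-0.9],
    [0,0,-0.9],
    [0,0,-0.9]
  ]
}}

```text
clock: 15.03
position: [0.4684, 0.1231, 0.0725]
ee_rot: [-0.001, 0.953, -0.303, -0.0]
contact_force: [-0.4, 4.2, 2.0]
width: 0.0094
```

Call:
{"name": "send_rows", "arguments": {
  "delta_pos": [
    [0,0,0],
    [0,0,0],
    [0,0,0],
    [0,0,0],
    [0,0,0]
  ],
  "angular": [
    [0,0,-0.9],
    [0,0,-0.9],
    [0,0,-0.9],
    [0,0,-0.9],
    [0,0,-0.9]
  ]
}}

```text
clock: 15.45
position: [0.4685, 0.123, 0.0725]
ee_rot: [-0.001, 0.992, -0.127, -0.0]
contact_force: [-0.4, 5.3, 1.9]
width: 0.0093
```

Call:
{"name": "send_rows", "arguments": {
  "delta_pos": [
    [0,0,0],
    [0,0,0],
    [0,0,0],
    [0,0,0],
    [0,0,0]
  ],
  "angular": [
    [0,0,-0.9],
    [0,0,-0.9],
    [0,0,-0.9],
    [0,0,-0.5],
    [0,0,0]
  ]
}}

```text
clock: 15.87
position: [0.4686, 0.123, 0.0725]
ee_rot: [-0.001, 1.0, -0.001, 0.0]
contact_force: [0.5, 5.4, 2.4]
width: 0.0094
```

```bash
python3 st.py
```

```text
15.8667 [0.4686 0.123  0.0725] psi -0.0018788279718398575 th 1.2151211720281603 [0.5143 5.3762 2.4086] [0.8659 0.1267 0.0638] 0.009418601431588515 0.11308223905642727 0.052769597063594756
```

Call:
{"name": "send_rows", "arguments": {
  "delta_pos": [
    [0,0,0],
    [0,0,0],
    [0,0,0],
    [0,0,0],
    [0,0,0]
  ],
  "angular": [
    [0,0,-0.9],
    [0,0,-0.9],
    [0,0,-0.9],
    [0,0,-0.9],
    [0,0,-0.9]
  ]
}}

```text
clock: 16.28
position: [0.4688, 0.123, 0.0725]
ee_rot: [-0.001, 0.984, 0.179, 0.0]
contact_force: [0.9, 4.4, 3.0]
width: 0.0092
```

```bash
python3 st.py
```

```text
16.2833 [0.4688 0.123  0.0725] psi 0.35958699876823225 th 1.5765869987682324 [0.9203 4.4499 2.9614] [ 0.8356  0.0289 -0.0453] 0.009242027514561067 -0.24844867814965443 -0.8546607778598411
```

Call:
{"name": "send_rows", "arguments": {
  "delta_pos": [
    [0,0,0],
    [0,0,0],
    [0,0,0]
  ],
  "angular": [
    [0,0,0],
    [0,0,0],
    [0,0,0]
  ]
}}

```text
clock: 16.53
position: [0.4687, 0.123, 0.0725]
ee_rot: [-0.0, 0.984, 0.177, 0.0]
contact_force: [0.2, 5.9, 2.6]
width: 0.0092
```

```bash
python3 st.py; python3 - <<'E'
from h import *
cv2.imwrite('pics/s8.png',cv2.resize(manip.get_image('scene')[150:250,200:330],None,fx=6,fy=5.9,interpolation=2))
cv2.imwrite('pics/t8.png',cv2.resize(manip.get_image('top')[170:300,230:430],None,fx=4,fy=4,interpolation=2))
E
```

```text
16.5333 [0.4687 0.123  0.0725] psi 0.35647603565381036 th 1.5734760356538104 [0.1995 5.9209 2.6166] [0.8381 0.0555 0.0627] 0.009205813565695768 -0.2452036431097074 0.0010008463797385157
```

View pics/s8.png

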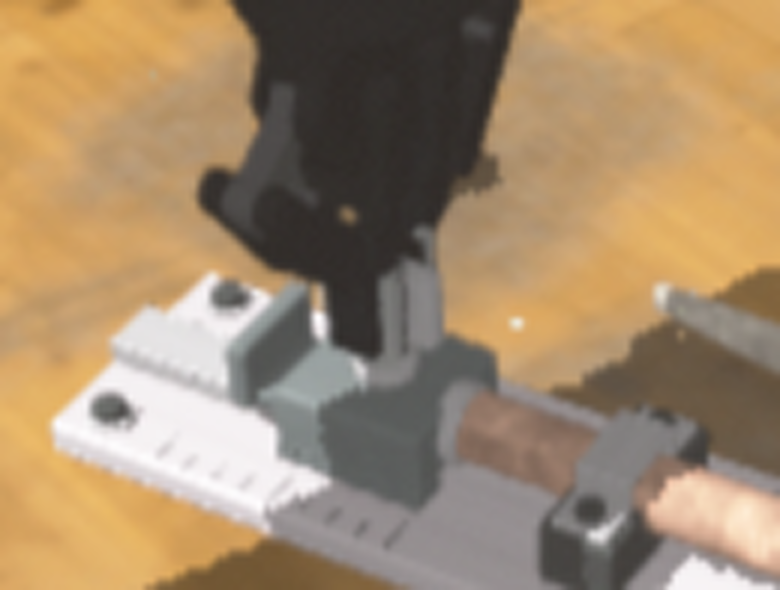

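View pics/t8.png

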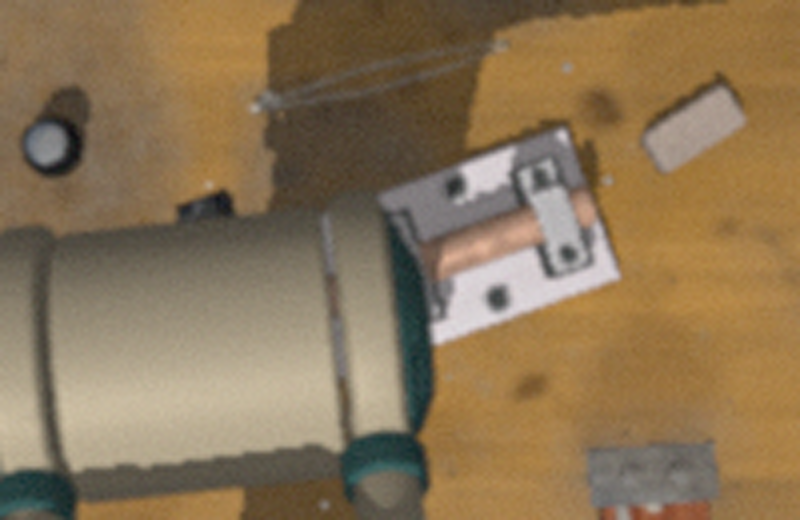

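The fingers hold the head lengthways along the jig at (410,290), and the nose touches the tube at (460,420). The loupe, tweezers and block are at the same pixels as at the start. Handing in.

```bash
python3 -c "
from rig import manip
print(manip.sign_off())"
```

```text
the job is handed in; nothing more can be done
None
```

The job is handed in, at about 16.6 s of the 72 s allowed. `sign_off` reports no verdict, so the result rests on the checks below.

**What I did**
- I pushed the stop home with closed fingers. It stalled as the force rose from about 6 N to 15 N, and the picture showed the nose against the tube.
- With one grasp I turned the screw clockwise until it seated. The moment jumped from about 0.03 to 1.4 N m at the expected angle, and I held it there.
- I then backed it off a quarter turn and stopped with the fingers still on the head.

**Last checks**
- **Screw angle:** 1.57 rad by the jig direction measured from the pictures, and 1.56 rad by where the moment rose. The wrist was still.
- **Grip:** the fingers stand 9.2 mm apart on the 10 mm head at a 40 N grip setting. The grasp point is about 2 mm from the estimated head centre.
- **Stop:** the nose was still on the tube in the last picture, with about 6 N on the tool, in the direction that holds the stop against the tube.
- **Bystanders:** the tweezers, loupe and rubber block look unmoved in the top view.

**One odd reading:** the moment about the screw axis read +0.06 N m while at rest after backing off, not the negative value I expected. It was −0.045 N m during the turn, so I took it as sensor bias or relaxation in the grip.

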